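# Lock the lamp power box and switch it on

## Robot

A 6-joint arm with a two-finger parallel gripper is mounted at the origin on the work surface. World frame = base frame: x ahead of the robot, y to its left, z up, the work surface at z = 0. Lengths are in m, angles in rad, forces in N, time in s.
With the tool pointing down it reaches from about 0.25 to 0.775 m from the base axis. Payload 4 kg.
Tool frame: the origin (TCP) lies between the finger pads; the fingertips stand 22 mm ahead of it and the grasp point (between the pads) lies 3 mm ahead of it; z points along the fingers, y is the line along which they close (so a half turn about z gives the same grasp; the last joint's range is limited). The gripper opens to 94 mm and grips with 3 to 60 N. Pads are 16 mm wide; open, the fingers measure 119 mm over their backs; the gripper's body (75 mm by 177 mm) begins 78 mm behind the grasp point.
Start: joints at [1.194, 0.087, 1.371, -0, 1.684, -0.103], TCP at [0.149, 0.53, 0.228] pointing down, gripper open.
Joint ranges: [-3.1, 3.1], [-0.76, 2.03], [0.27, 2.55], [-1.08, 4.22], [0.17, 2.65], [-2.57, 2.57]. Speed limits (rad/s): [2.79, 2.79, 3.14, 3.14, 3.14, 3.14].

## Interface

Orientations are given as a unit quaternion [x, y, z, w].
In Python, from station import r, cam, job_done gives the robot as it stands (r), with the cameras (cam) and the job as plain functions.
- The arm moves only by the shell command python3 shift.py 'ROWS' [OPENING]. ROWS is a JSON list of rows, 1 to 12 of them, each an object with the fields dx, dy, dz (the shift in parts of the range, where 1.0 means 400 mm), ax, ay, az (a rotation vector in a scale on which 1.0 is 60 degrees); a field left out counts as zero; each row shifts and turns the commanded pose from where the row before left it, along the tool's axes as they then stand; what a row does not reach is not made up. A row lasts 1/12 s, in which the tool goes at most 0.0417 m and 0.125 rad, less where a joint would pass 70% of its speed; a pose out of reach is approached as far as the arm can. OPENING is the finger opening in m, set as the command begins (- or left out keeps the last). The fingers move at their own pace and stop on an object; the grip force is fixed at half the most. Time passes only in rows, so rows that do not move let the fingers close. It prints the time, the measured TCP pose, the force, the opening and the grip force at its end. No shift or turn number may pass 1 either way. Input that does not fit is refused with a message, and nothing moves.
- r.get_obs(): the state, without advancing time (a new reading comes with each control period).
- cam.read_camera(name): name is "scene" or "top"; returns the picture (420x560x3 uint8, red, green, blue); there is no depth.
- cam.get_calibration(name): a dict with "fx", "fy", "cx", "cy" (pixels), "k1" (the pictures are not rectified: a ray, as slopes to the right and down, at radius r is drawn at 1 + k1 r^2 times it, then the intrinsics apply), "R" (3x3) and "t" (3): a world point X has camera coordinates R X + t. Camera axes: x right, y down, z forward; pixel columns grow to the right and rows downward; lengths in m; the calibration is good to about 2 mm. A picture is of the moment at which its call begins. get_calibration takes no time and is no camera call.
- job_done(): hands the job in; it is judged then, once.
The state is a dict: "time_s": time; "q": joint angles; "qd": joint speeds; "tau": joint torques, N m; "ee_pos": TCP position; "tcp_rot": TCP orientation; "force": force on the tool from outside, world axes, zero at the start; "ft_torque": the same for the moment, N m; "width": finger opening in m; "finger_force": force on a finger pad.
Only numpy, scipy, OpenCV 4.12 (cv2) and the standard library are available. Lean on these libraries where they do the work, as an engineer would, in place of code of your own. Each camera call takes 0.05 s, during which the arm holds its last target. There are 200 camera calls.

## Task

Get the lamp's power box ready for use: with the T-handled driver, turn both screws of its cover clockwise until they are fully locked at their stops (slots in line with the black marks), and only then push the slide switch fully across to its other end. Finish with the driver standing back in the tool stand, do not turn the screws with the bare fingers, and leave everything else on the bench where it is.

Things in the scene. Friction and masses are not known exactly. Their poses are not given: they have to be found in the camera images.
- case: Lamp power box, grey, fixed to the bench: 140 (x) x 220 (y) x 50 mm high. Origin: centre of underside; x points away from the robot at yaw 0. On its top: two slotted screws at x = 12, y = +70 and -70 mm; a carry handle (10 mm bar) at x = 59 from y = -50 to 50 mm, 43 mm above the top; a slide switch at x = -48 mm, nearest the robot.
- screw_left_slot (a point): Left screw (case y = +70): centre of its slot's floor, on its turning axis, 53 mm above the bench. Round steel head 36 mm across, standing 11 mm above the box top, with a straight slot right across it, 10 mm wide, 8 mm deep, open at the top and both ends. This point's x axis lies along the slot.
- screw_right_slot (a point): Right screw (case y = -70): the same as the left one.
- screw_left (a joint): Turn of the left screw, rad: 0 undone, grows clockwise seen from above, locked at its stop at 1.4. The slot points (1.4 - value) counter-clockwise from case x, so locked it lines up with the two black marks (along case x). Starts at 0 to 0.5; stays where left; friction 0.06 Nm.
- screw_right (a joint): Turn of the right screw, as for the left one.
- switch_ridge (a point): Top centre of the ridge of the slide switch: a grey bar 26 mm (case x) x 7 mm (case y), standing 9 mm above the box top, 59 mm above the bench. It slides along case y.
- switch (a joint): Travel of the slide switch, m: 0 off (ridge 10 mm to the case's -y side of the middle), 0.020 on (10 mm to the +y side). An over-centre detent snaps it to the nearer end; it takes about 2 N along case +y to push it over.
- tdriver: T-handled slot driver, 160 g, 102 mm, upright in the stand. Origin: blade tip, on its axis; z up the shank. Blade 28 wide (x), 6 mm thick (y), its last 2.5 mm 26 x 3. Shank 14 mm round. Round collar 48 mm across, 50 to 55 mm above the tip. Black crossbar on top: 80 long (x, in line with the blade), 18 wide (y), 78 to 102 mm above the tip. 2 mm play each side in a slot, 0.14 rad each way.
- tdriver_grip (a point): Centre of the driver's crossbar, 90 mm above the blade tip. Grip it across its 18 mm width. Blade play and give in the grip add up: the gripper must turn about 0.3 rad further than the screw to bring it to its stop.
- nutdriver: Another driver in the stand, with the same shank and collar but a round knob handle 34 mm across (78 to 112 mm above its tip) and a round 20 mm socket end. Origin: its tip. Not wanted; it stays in the stand.
- stand: Wooden tool stand fixed to the bench, 80 (x) x 180 (y) x 65 mm high, with two round upright holes 37 mm across, 58 mm deep, at y = -45 and +45 mm. Origin: centre of underside. A driver hangs with its collar on the stand's top: its tip is then 15 mm above the bench, 50 mm below the stand's top. Either driver may be in either hole.
- stand_hole0 (a point): Centre of the mouth of the hole at y = -45 mm, level with the stand's top (65 mm above the bench).
- stand_hole1 (a point): Centre of the mouth of the hole at y = +45 mm, likewise.
- can: Yellow can, 60 mm across, 140 mm high, between stand and box. Origin: centre of underside.
- tape: Cardboard-brown roll, 60 mm across, 45 mm high, left of the box. Origin: centre of underside.
- torch: Black hand torch lying along its y, 120 mm long, 36 mm high, between robot and box. Origin: under its middle, on the bench.
- sprayer: Blue spray bottle with a yellow head, 72 mm across, 212 mm high, beyond the stand. Origin: centre of underside.
- dish: Shallow steel dish, 110 mm across, 28 mm high, beyond the box. Origin: centre of underside.
- carton: Small carton 80 x 110 x 50 mm high, beyond the can. Origin: centre of underside.
- clamp: Steel bar clamp lying along its x, 220 mm long, 28 mm high, right of the stand. Origin: on the bench, near its middle.

How it is judged:
By the outcome, as a careful person would: the job done as asked, in the order asked, and still so for the second after the job is handed in, with the robot touching nothing.
It also fails if it takes over 72 s, if anything falls off the work surface, if the arm or the gripper's body presses on something with over 40 N, if the wrist force passes 120 N, or if a joint passes its speed limit or range.

## Working session

There is one attempt and no reset: what is moved stays moved. The work goes in short steps, Python scripts to look and compute and a shell command to move; the robot and the scene stay as the last step left them, time stands still between calls to the robot, and variables do not carry over. Pictures are saved under pics/ and viewed, at most 11 in all, crops included, and the job is handed in when it is done.

```bash
ls; mkdir -p pics; python3 - <<'E'
from station import r, cam, job_done
import cv2
for n in("top","scene"):
    im=cam.read_camera(n); cv2.imwrite(f"pics/{n}0.png",im[:,:,::-1])
    c=cam.get_calibration(n); print(n,c)
o=r.get_obs();print(o["ee_pos"],o["tcp_rot"],o["width"],o["time_s"])
E
```

```text
pics
shift.py
station.py
top {'fx': 441.68546804913746, 'fy': 441.68546804913746, 'cx': 279.18533252622296, 'cy': 201.81314195699815, 'k1': -0.006580517813545692, 'R': array([[-2.38257708e-02, -9.99714590e-01, -1.75259974e-03],
       [-9.94912561e-01,  2.38829026e-02, -9.78703372e-02],
       [ 9.78842612e-02, -5.88152724e-04, -9.95197631e-01]]), 't': array([-0.09219484,  0.5995637 ,  1.36361859])}
scene {'fx': 418.18688152072536, 'fy': 418.18688152072536, 'cx': 276.026897459655, 'cy': 209.10189656425732, 'k1': -0.004465799520463332, 'R': array([[ 0.88904737,  0.45779806,  0.00396308],
       [ 0.2515901 , -0.48132111, -0.83966208],
       [-0.38248816,  0.74749644, -0.54309472]]), 't': array([-0.47985456, -0.09695914,  1.36811951])}
[0.14855109 0.52911062 0.2264608 ] [ 1.36466857e-01  9.90644177e-01 -9.25882750e-04 -2.32719778e-04] 0.09412409329520563 0.1
```

View pics/top0.png

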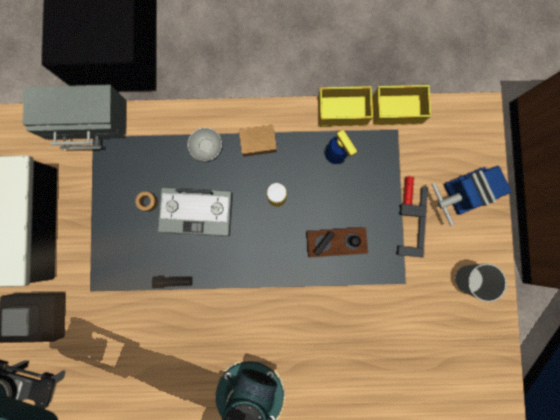

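View pics/scene0.png

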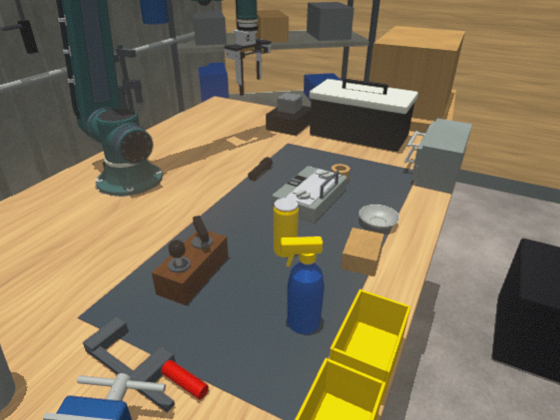

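The top view shows the box at about (195,212), with its switch at (194,228). The stand is at (337,242), with the T-driver in its left hole at (323,242) and the round-knob driver at (354,241). The can is at (277,193). Next I'll zoom in to measure.

```bash
python3 - <<'E'
import cv2,numpy as np
im=cv2.imread("pics/top0.png")
a=cv2.resize(im[175:250,145:245],None,fx=8,fy=8,interpolation=cv2.INTER_CUBIC)
b=cv2.resize(im[215:270,297:377],None,fx=10,fy=10,interpolation=cv2.INTER_CUBIC)
cv2.imwrite("pics/box.png",a);cv2.imwrite("pics/stand.png",b)
E
```

```text
(no output)
```

View pics/box.png

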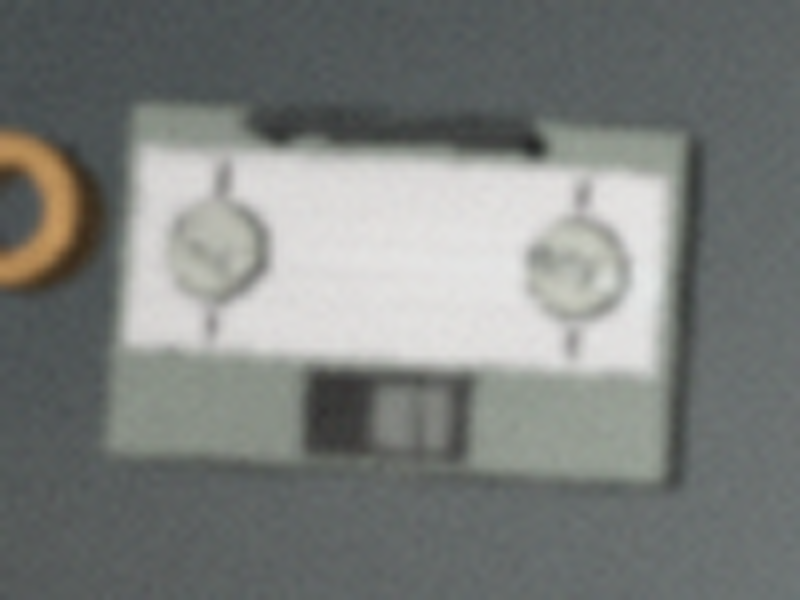

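View pics/stand.png

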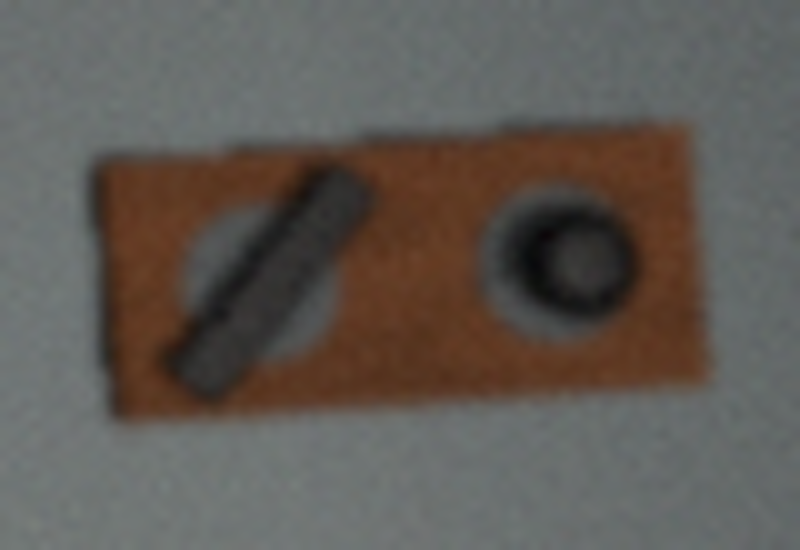

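The label marks and screw heads are clear: left head at crop (217,250), right head at (577,268). The ridge is on the -y side, at (395,412). The crossbar runs from (190,375) to (345,185). The slot directions are faint, so I'll average frames and rectify the picture.

```bash
cat >h.py <<'E'
import numpy as np,cv2
from station import r, cam, job_done
from scipy.optimize import least_squares
def proj(X,n="top"):
    c=cam.get_calibration(n); p=np.atleast_2d(X)@c["R"].T+c["t"]; s=p[:,:2]/p[:,2:]
    s=s*(1+c["k1"]*(s**2).sum(1,keepdims=True)); return s*[c["fx"],c["fy"]]+[c["cx"],c["cy"]]
def place(pose,P):
    x,y,a=pose; P=np.atleast_2d(P).astype(float); c,s=np.cos(a),np.sin(a)
    return np.c_[x+c*P[:,0]-s*P[:,1],y+s*P[:,0]+c*P[:,1],P[:,2]]
def fit(P,uv,g):
    f=least_squares(lambda q:(proj(place(q,P))-uv).ravel(),g,loss="soft_l1"); return f.x,np.abs(f.fun).max()
def avg(n,k): return np.mean([cam.read_camera(n).astype(float) for _ in range(k)],0)
E
python3 - <<'E'
from h import *
im=avg("top",16); np.save("avg.npy",im)
crop=lambda p,f,o:(np.array(p)+.5)/f-.5+o
B=[[.012,.07,.061],[.012,-.07,.061],[.07,.11,.05],[.07,-.11,.05],[-.07,-.11,.05],[-.07,.11,.05],[-.048,-.010,.059]]
case,e=fit(np.array(B),crop([[217,250],[577,268],[135,103],[690,130],[665,485],[108,455],[408,414]],8,[145,175]),[.5,.15,0]);print("case",case,e)
S=[[.04,.09,.065],[.04,-.09,.065],[-.04,-.09,.065],[-.04,.09,.065]]
st,e=fit(np.array(S),crop([[105,160],[690,125],[710,380],[118,418]],10,[297,215]),[.4,-.2,0]);print("stand",st,e)
print("hole1",place(st,[0,.045,.065]),"hole0",place(st,[0,-.045,.065]))
td,e=fit(np.array([[.04,0,.117],[-.04,0,.117]]),crop([[345,185],[190,375]],10,[297,215]),[.4,-.15,-.6]);print("td",td,e)
td2,e=fit(np.array([[0,0,.07]]),crop([[262,283]],10,[297,215]),[.4,-.15,-.6]);print("collar",td2)
# rectified head patches, case axes: up=+x,left=+y
out=[]
for y in(.07,-.07):
    u=np.linspace(-.03,.03,300); gx,gy=np.meshgrid(-u,-u,indexing="ij")
    m=proj(place(case,np.c_[gx.ravel()+.012,gy.ravel()+y,np.full(gx.size,.061)])).reshape(300,300,2).astype(np.float32)
    p=cv2.remap(im.astype(np.float32),m[...,0],m[...,1],cv2.INTER_CUBIC).mean(2)
    p=np.clip((p-90)*255/130,0,255); out.append(p)
cv2.imwrite("pics/heads.png",np.hstack(out))
E
```

```text
case [ 0.57269556  0.15702982 -0.07714629] 0.7466888524978685
stand [ 0.46776328 -0.28000884  0.03589275] 0.4513278558066247
hole1 [[ 0.46614846 -0.23503782  0.065     ]] hole0 [[ 0.46937811 -0.32497985  0.065     ]]
td [ 0.46578152 -0.23277958 -0.70670003] 1.16022692102257
collar [ 0.46497379 -0.23560826 -0.6       ][ WARN:0@7.665] global loadsave.cpp:1063 imwrite_ Unsupported depth image for selected encoder is fallbacked to CV_8U.
```

View pics/heads.png

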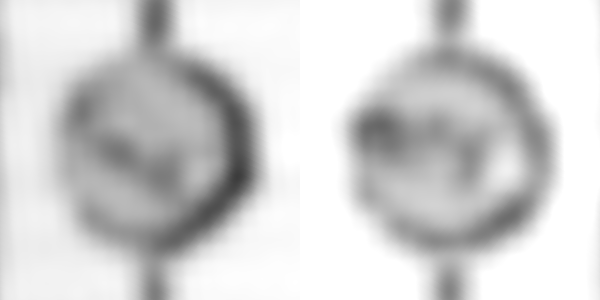

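The left slot runs from upper left to lower right, about 57° from case x. The right slot is nearer 72°. Both driver and stand are located, so I'll write the delta helper and start moving.

```bash
cat >>h.py <<'E'
from scipy.spatial.transform import Rotation as Ro
def delta(pos,yaw=None):
    o=r.get_obs(); R=Ro.from_quat(o["tcp_rot"]); d=R.inv().apply(np.array(pos)-o["ee_pos"])
    x=R.apply([1,0,0]); cur=np.arctan2(x[1],x[0])
    print("d",d.round(4),"|d|",np.linalg.norm(d).round(3),"yawx",cur.round(3),"q",np.round(o["q"],2),"t",o["time_s"].__round__(2))
    z=R.apply([0,0,1]); print("tilt",z.round(4), "rz",None if yaw is None else (cur-yaw))
E
python3 - <<'E'
from h import *
for n,y in(("L",.07),("R",-.07)): print(n,place([.5727,.15703,-.07715],[.012,y,.053]))
print("ridge",place([.5727,.15703,-.07715],[-.048,-.01,.059]))
f=least_squares(lambda q:(proj([[q[0],q[1],.14]])-[277,192]).ravel(),[.5,0]);print("can",f.x)
delta([.4655,-.2345,.25],-.707)
E
```

```text
L [[0.59005945 0.2258969  0.053     ]]
R [[0.57926916 0.08631334 0.053     ]]
ridge [[0.52407205 0.15075927 0.059     ]]
can [ 0.61512442 -0.10076911]
d [-0.5116 -0.6499 -0.0226] |d| 0.827 yawx 2.868 q [ 1.19  0.09  1.37  0.    1.68 -0.1 ] t 0.9
tilt [ 1.e-04  2.e-04 -1.e+00] rz 3.5748081936679514
```

Careful with the scale: shifts go in shares of 400 mm and turns go in shares of 60 degrees. That gives: -0.031 m / 0.4 = -0.0775, -0.0244 m / 0.4 = -0.061.

```bash
R=""; 
python3 shift.py '[{"dx":-0.061,"dy":-0.0775,"dz":-0.0025},{"dx":-0.061,"dy":-0.0775,"dz":-0.0025},{"dx":-0.061,"dy":-0.0775,"dz":-0.0025},{"dx":-0.061,"dy":-0.0775,"dz":-0.0025},{"dx":-0.061,"dy":-0.0775,"dz":-0.0025},{"dx":-0.061,"dy":-0.0775,"dz":-0.0025},{"dx":-0.061,"dy":-0.0775,"dz":-0.0025},{"dx":-0.061,"dy":-0.0775,"dz":-0.0025},{"dx":-0.061,"dy":-0.0775,"dz":-0.0025},{"dx":-0.061,"dy":-0.0775,"dz":-0.0025},{"dx":-0.061,"dy":-0.0775,"dz":-0.0025}]' 0.05
python3 shift.py '[{"dx":-0.061,"dy":-0.0775,"dz":-0.0025},{"dx":-0.061,"dy":-0.0775,"dz":-0.0025},{"dx":-0.061,"dy":-0.0775,"dz":-0.0025},{"dx":-0.061,"dy":-0.0775,"dz":-0.0025},{"dx":-0.061,"dy":-0.0775,"dz":-0.0025},{"dx":-0.061,"dy":-0.0775,"dz":-0.0025},{"dx":-0.061,"dy":-0.0775,"dz":-0.0025},{"dx":-0.061,"dy":-0.0775,"dz":-0.0025},{"dx":-0.061,"dy":-0.0775,"dz":-0.0025},{"dx":-0.061,"dy":-0.0775,"dz":-0.0025}]'
python3 shift.py '[{"az":0.1146},{"az":0.1146},{"az":0.1146},{"az":0.1146},{"az":0.1146},{"az":0.1146},{"az":0.1146},{"az":0.1146},{"az":0.1146},{"az":0.1146},{"az":0.1146},{"az":0.1146}]'
python3 shift.py '[{"az":0.1146},{"az":0.1146},{"az":0.1146},{"az":0.1146},{"az":0.1146},{"az":0.1146},{"az":0.1146},{"az":0.1146},{"az":0.1146},{"az":0.1146},{"az":0.1146},{"az":0.1146}]'
python3 shift.py '[{"az":0.1146},{"az":0.1146},{"az":0.1146},{"az":0.1146},{"az":0.1146},{},{}]'
python3 -c "from h import *; delta([.4655,-.2345,.108],-.707)"
```

```text
time_s: 1.82
ee_pos: [0.3151, 0.1269, 0.239]
tcp_rot: [0.136, 0.991, 0.0, 0.001]
force: [0.4, -0.1, -0.5]
width: 0.0501
finger_force: 0.0
time_s: 2.65
ee_pos: [0.4664, -0.2379, 0.2486]
tcp_rot: [0.137, 0.991, 0.0, 0.0]
force: [0.1, 0.8, 0.7]
width: 0.0501
finger_force: 0.0
time_s: 3.65
ee_pos: [0.466, -0.2358, 0.2485]
tcp_rot: [0.758, 0.653, 0.0, -0.0]
force: [-0.3, -0.5, 1.1]
width: 0.0499
finger_force: 0.0
time_s: 4.65
ee_pos: [0.466, -0.2358, 0.2485]
tcp_rot: [1.0, -0.009, 0.0, -0.0]
force: [0.4, -1.1, -0.3]
width: 0.0497
finger_force: 0.0
time_s: 5.23
ee_pos: [0.466, -0.2357, 0.2485]
tcp_rot: [0.954, -0.3, 0.0, -0.0]
force: [-0.6, 0.1, 0.6]
width: 0.0501
finger_force: 0.0
d [-0.0011 -0.0007  0.1405] |d| 0.14 yawx -0.609 q [-0.58  0.02  1.4   0.    1.72  1.6 ] t 5.23
tilt [ 1.e-04  1.e-04 -1.e+00] rz 0.09786493855361367
```

To row units: 0.0285 m / 0.4 = 0.0713, 0.028 m / 0.4 = 0.07, 0.098 rad / 1.0472 = 0.0936.

```bash

python3 shift.py '[{"dx":-0.0028,"dy":-0.0018,"dz":0.07,"az":0.0936},{"dz":0.07},{"dz":0.07},{"dz":0.07},{"dz":0.0713},{},{}]'
python3 shift.py '[{},{},{},{},{},{}]' 0
python3 shift.py '[{"dz":-0.075},{"dz":-0.1},{"dz":-0.1},{"dz":-0.1},{}]'
python3 - <<'E'
from h import *
delta([.5,0,.28],0)
im=cam.read_camera("top"); a=cv2.resize(im[205:275,287:387],None,fx=4,fy=4,interpolation=3)
s=cam.read_camera("scene");p=proj([[.4655,-.2345,.2]],"scene")[0].astype(int);b=cv2.resize(s[p[1]-60:p[1]+80,p[0]-60:p[0]+60],None,fx=2,fy=2)
a=cv2.copyMakeBorder(a,0,0,0,0,0);cv2.imwrite("pics/g.png",np.hstack([a,b])[:,:,::-1])
E
```

```text
time_s: 5.82
ee_pos: [0.4645, -0.2339, 0.1066]
tcp_rot: [0.938, -0.347, -0.002, -0.001]
force: [-0.8, 0.1, 0.9]
width: 0.0496
finger_force: 0.0
time_s: 6.32
ee_pos: [0.4658, -0.2351, 0.1091]
tcp_rot: [0.938, -0.348, 0.001, 0.001]
force: [-0.9, -1.0, 3.8]
width: 0.0177
finger_force: 30.0
time_s: 6.73
ee_pos: [0.4684, -0.2363, 0.2679]
tcp_rot: [0.938, -0.348, 0.008, 0.002]
force: [-0.3, -0.4, 0.4]
width: 0.0177
finger_force: 30.0
d [-0.1298 -0.1998 -0.0138] |d| 0.239 yawx -0.71 q [-0.58  0.01  1.37  0.    1.74  1.71] t 6.73
tilt [ 0.0144 -0.009  -0.9999] rz -0.7100013183578755
```

View pics/g.png

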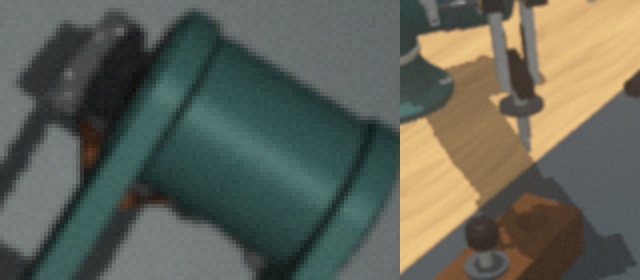

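The driver is held upright, with the bar gripped at 17.7 mm. Now over to the right screw.

To row units: -0.0352 m / 0.4 = -0.088, -0.0139 m / 0.4 = -0.0348.

```bash

python3 shift.py '[{"dx":-0.0348,"dy":-0.088},{"dx":-0.0348,"dy":-0.088},{"dx":-0.0348,"dy":-0.088},{"dx":-0.0348,"dy":-0.088},{"dx":-0.0348,"dy":-0.088},{"dx":-0.0348,"dy":-0.088},{"dx":-0.0348,"dy":-0.088},{"dx":-0.0348,"dy":-0.088},{"dx":-0.0348,"dy":-0.088}]'
python3 shift.py '[{"az":-0.1146},{"az":-0.1146},{"az":-0.1146},{"az":-0.1146},{"az":-0.1146},{"az":-0.1146},{"az":-0.1146},{"az":-0.1146}]'
python3 shift.py '[{"az":-0.1146},{"az":-0.1146},{"az":-0.1146},{"az":-0.1146},{"az":-0.1146},{"az":-0.1146},{"az":-0.1146},{"az":-0.1146},{},{}]'
python3 -c "from h import *; delta([.5793,.0863,.165],1.25)"
```

```text
time_s: 7.58
ee_pos: [0.5762, 0.0891, 0.2543]
tcp_rot: [0.938, -0.348, -0.003, 0.001]
force: [0.5, -0.4, -1.1]
width: 0.0178
finger_force: 30.0
time_s: 8.25
ee_pos: [0.576, 0.0872, 0.2541]
tcp_rot: [0.992, 0.128, -0.003, -0.0]
force: [0.7, 0.4, -1.5]
width: 0.018
finger_force: 30.0
time_s: 9.08
ee_pos: [0.5763, 0.0872, 0.2552]
tcp_rot: [0.823, 0.567, -0.002, -0.001]
force: [-0.0, -0.0, -1.6]
width: 0.0177
finger_force: 30.0
d [0.0004 0.0035 0.0901] |d| 0.09 yawx 1.207 q [0.05 0.16 1.23 0.   1.75 0.42] t 9.08
tilt [-4.8e-03 -1.0e-04 -1.0e+00] rz -0.04320605748566786
```

To row units: 0.03 m / 0.4 = 0.075, 0.0035 m / 0.4 = 0.0088.

```bash

python3 shift.py '[{"dx":0.001,"dy":0.0088,"dz":0.075},{"dz":0.075},{"dz":0.075},{},{}]'
python3 shift.py '[{"dz":0.01},{"dz":0.01},{"dz":0.0075},{"dz":0.005},{}]'
python3 -c "from h import *; delta([.5793,.0863,.147],1.25)"
```

```text
time_s: 9.5
ee_pos: [0.5788, 0.0863, 0.165]
tcp_rot: [0.823, 0.568, -0.003, -0.002]
force: [-0.0, 0.4, -0.8]
width: 0.0179
finger_force: 30.0
time_s: 9.92
ee_pos: [0.5808, 0.0864, 0.1554]
tcp_rot: [0.823, 0.569, 0.0, 0.0]
force: [0.2, -0.2, -1.4]
width: 0.0181
finger_force: 30.0
d [-0.0006 -0.0014  0.0084] |d| 0.009 yawx 1.21 q [0.05 0.19 1.39 0.   1.55 0.41] t 9.92
tilt [ 8.e-04  1.e-04 -1.e+00] rz -0.04035028964267284
```

To row units: 0.002 m / 0.4 = 0.005, -0.0008 m / 0.4 = -0.002.

```bash

python3 shift.py '[{"dx":-0.0008,"dy":-0.002,"dz":0.005},{"dz":0.005},{},{}]'
python3 shift.py '[{"dz":0.005},{"dz":0.005},{},{}]'
python3 -c "from h import *; delta([.5793,.0863,.147],1.25)"
```

```text
time_s: 10.25
ee_pos: [0.5797, 0.0864, 0.1508]
tcp_rot: [0.823, 0.569, -0.0, -0.0]
force: [-0.4, 0.2, -2.0]
width: 0.0178
finger_force: 30.0
time_s: 10.58
ee_pos: [0.5799, 0.0864, 0.1471]
tcp_rot: [0.823, 0.569, 0.0, 0.0]
force: [0.6, 0.8, -1.2]
width: 0.0178
finger_force: 30.0
d [-0.0003 -0.0006  0.0001] |d| 0.001 yawx 1.21 q [0.05 0.2  1.41 0.   1.54 0.41] t 10.58
tilt [ 6.e-04  1.e-04 -1.e+00] rz -0.04022017430822045
```

The blade is fully in the right slot with no resistance. Turning clockwise.

To row units: 0.12 rad / 1.0472 = 0.1146.

```bash

python3 shift.py '[{"az":0.0955},{"az":0.1146},{"az":0.1146},{"az":0.1146},{"az":0.1146},{"az":0.1146},{"az":0.1146},{"az":0.1146},{"az":0.1146},{"az":0.1146},{"az":0.1146},{}]'
python3 -c "from h import *; delta([.5793,.0863,.147],-.38);print(r.get_obs()['ft_torque'])"
python3 shift.py '[{"az":0.0955},{"az":0.0477},{}]'
python3 -c "from h import *; delta([.5793,.0863,.147],-.38);print(r.get_obs()['ft_torque'])"
python3 shift.py '[{"az":0.0573},{"az":0.0573},{},{}]'
python3 -c "from h import *; delta([.5793,.0863,.147],-.38);print(r.get_obs()['ft_torque'])"
```

```text
time_s: 11.58
ee_pos: [0.5791, 0.087, 0.1471]
tcp_rot: [0.999, -0.046, -0.001, -0.001]
force: [-2.7, 1.4, 0.8]
width: 0.0179
finger_force: 30.0
d [0.0002 0.0007 0.0001] |d| 0.001 yawx -0.092 q [0.05 0.2  1.41 0.   1.54 1.71] t 11.58
tilt [-0.0015  0.0014 -1.    ] rz 0.2883379759174659
[0.39233072 0.654232   0.06568923]
time_s: 11.83
ee_pos: [0.5792, 0.087, 0.1471]
tcp_rot: [0.993, -0.119, -0.001, -0.001]
force: [-1.9, 1.9, 1.1]
width: 0.018
finger_force: 30.0
d [0.0003 0.0007 0.0001] |d| 0.001 yawx -0.238 q [0.05 0.2  1.41 0.   1.54 1.86] t 11.83
tilt [-0.0013  0.0014 -1.    ] rz 0.14234933413354445
[0.51467557 0.73945619 0.01994677]
time_s: 12.17
ee_pos: [0.5794, 0.0868, 0.1471]
tcp_rot: [0.984, -0.177, -0.0, -0.0]
force: [-3.1, 1.3, 2.0]
width: 0.0178
finger_force: 30.6
d [0.0001 0.0005 0.0001] |d| 0.001 yawx -0.355 q [0.05 0.2  1.41 0.   1.54 1.98] t 12.17
tilt [-8.e-04  7.e-04 -1.e+00] rz 0.02493835910104597
[0.45919248 0.76662737 0.66622062]
```

The torque rose to 0.67 Nm, so the right screw is at its stop. I'll unload, lift, and move to the left screw.

To row units: -0.02 m / 0.4 = -0.05, -0.01 m / 0.4 = -0.025, -0.1 rad / 1.0472 = -0.0955.

```bash

python3 shift.py '[{"az":-0.0955},{"az":-0.0955},{"az":-0.0573},{},{"dz":-0.025},{"dz":-0.05},{"dz":-0.05},{}]'
python3 shift.py '[{"az":-0.1146},{"az":-0.1146},{"az":-0.1146},{"az":-0.1146},{"az":-0.1146},{"az":-0.1146},{"az":-0.1146},{"az":-0.1146},{"az":-0.0764},{}]'
python3 -c "from h import *; delta([.5901,.2259,.165],.93)"
```

```text
time_s: 12.83
ee_pos: [0.5824, 0.086, 0.2024]
tcp_rot: [0.999, -0.051, 0.005, -0.0]
force: [0.9, -0.3, 0.5]
width: 0.0179
finger_force: 30.0
time_s: 13.67
ee_pos: [0.5797, 0.086, 0.196]
tcp_rot: [0.891, 0.453, -0.0, 0.0]
force: [0.5, 0.3, -1.4]
width: 0.0177
finger_force: 30.0
d [ 0.1192 -0.074   0.031 ] |d| 0.144 yawx 0.94 q [ 0.05  0.18  1.33 -0.    1.63  0.68] t 13.67
tilt [-8.e-04 -5.e-04 -1.e+00] rz 0.010382723411402117
```

To row units: 0.0298 m / 0.4 = 0.0745, -0.0185 m / 0.4 = -0.0463.

```bash

python3 shift.py '[{"dx":0.0745,"dy":-0.0463},{"dx":0.0745,"dy":-0.0463},{"dx":0.0745,"dy":-0.0463},{"dx":0.0745,"dy":-0.0463},{"dz":0.025},{"dz":0.025},{"dz":0.025},{},{}]'
python3 - <<'E'
from h import *
delta([.5901,.2259,.147],.93)
im=avg("top",6);case=[.5727,.15703,-.07715];out=[]
u=np.linspace(-.03,.03,300); gx,gy=np.meshgrid(-u,-u,indexing="ij")
m=proj(place(case,np.c_[gx.ravel()+.012,gy.ravel()-.07,np.full(gx.size,.061)])).reshape(300,300,2).astype(np.float32)
p=cv2.remap(im.astype(np.float32),m[...,0],m[...,1],cv2.INTER_CUBIC).mean(2)
p=np.uint8(np.clip((p-60)*255/150,0,255))
q=cv2.resize(np.uint8(im[175:250,145:245].mean(2)),(400,300))
cv2.imwrite("pics/rs.png",np.hstack([p,q]))
E
```

```text
time_s: 14.42
ee_pos: [0.5897, 0.2246, 0.1652]
tcp_rot: [0.892, 0.452, -0.002, -0.0]
force: [0.2, 0.3, -1.0]
width: 0.0177
finger_force: 30.0
d [ 0.0013 -0.0004  0.0182] |d| 0.018 yawx 0.937 q [ 0.27  0.29  1.26 -0.    1.6   0.91] t 14.42
tilt [-0.003  -0.0012 -1.    ] rz 0.0073752527539258095
```

View pics/rs.png

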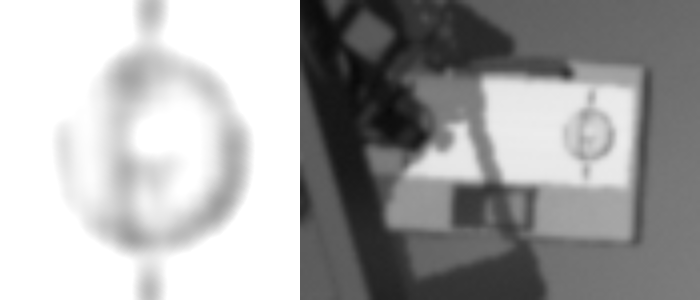

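The right slot is now vertical in the rectified view, in line with both black marks. Next I'll insert the blade in the left screw.

To row units: 0.005 m / 0.4 = 0.0125, 0.004 m / 0.4 = 0.01.

```bash

python3 shift.py '[{"dx":0.0025,"dz":0.0125},{"dz":0.01},{"dz":0.0075},{},{}]'
python3 shift.py '[{"dz":0.005},{"dz":0.005},{"dz":0.0025},{"dz":0.0025},{},{}]'
python3 -c "from h import *; delta([.5901,.2259,.147],.93)"
```

```text
time_s: 15.13
ee_pos: [0.5906, 0.227, 0.1543]
tcp_rot: [0.892, 0.453, -0.001, -0.0]
force: [-0.1, -0.3, -1.6]
width: 0.0179
finger_force: 30.0
time_s: 15.63
ee_pos: [0.5909, 0.227, 0.1489]
tcp_rot: [0.892, 0.453, -0.0, -0.0]
force: [0.6, 0.7, -1.3]
width: 0.0177
finger_force: 30.0
d [-0.0014  0.      0.0019] |d| 0.002 yawx 0.94 q [0.28 0.3  1.28 0.   1.56 0.91] t 15.63
tilt [-0.  0. -1.] rz 0.009766498397096313
```

To row units: 0.0015 m / 0.4 = 0.0038, -0.0012 m / 0.4 = -0.003, 0.12 rad / 1.0472 = 0.1146.

```bash

python3 shift.py '[{"dx":-0.003,"dz":0.0038},{"az":0.0955},{"az":0.1146},{"az":0.1146},{"az":0.1146},{"az":0.1146},{"az":0.1146},{"az":0.1146},{"az":0.1146},{"az":0.0955},{"az":0.0955},{}]'
python3 -c "from h import *; delta([.5901,.2259,.147],-.38);print(r.get_obs()['ft_torque'])"
python3 shift.py '[{"az":0.0573},{"az":0.0573},{"az":0.0477},{},{}]'
python3 -c "from h import *; delta([.5901,.2259,.147],-.38);print(r.get_obs()['ft_torque'])"
```

```text
time_s: 16.63
ee_pos: [0.5897, 0.2267, 0.1473]
tcp_rot: [0.995, -0.1, -0.001, -0.001]
force: [-1.6, 1.1, -2.2]
width: 0.018
finger_force: 30.0
d [0.0006 0.0007 0.0003] |d| 0.001 yawx -0.201 q [0.28 0.3  1.29 0.   1.56 2.05] t 16.63
tilt [-0.0011  0.0012 -1.    ] rz 0.1786828093374922
[0.35174206 0.41531041 0.05650321]
time_s: 17.05
ee_pos: [0.5898, 0.2265, 0.1473]
tcp_rot: [0.983, -0.182, -0.0, -0.0]
force: [-1.0, 1.7, -1.3]
width: 0.0175
finger_force: 30.7
d [0.0005 0.0005 0.0003] |d| 0.001 yawx -0.366 q [0.28 0.3  1.29 0.   1.56 2.21] t 17.05
tilt [-9.e-04  6.e-04 -1.e+00] rz 0.014251838813186701
[0.39775073 0.51517573 0.7441673 ]
```

The left screw is at its stop too, at 0.74 Nm. I'll unload, lift, and go back to the stand.

To row units: -0.035 m / 0.4 = -0.0875, -0.03 m / 0.4 = -0.075, -0.1 rad / 1.0472 = -0.0955.

```bash

python3 shift.py '[{"az":-0.0955},{"az":-0.0955},{"az":-0.0573},{},{"dz":-0.025},{"dz":-0.05},{"dz":-0.075},{"dz":-0.0875},{"dz":-0.0875},{},{}]'
python3 -c "from h import *; delta([.4659,-.2350,.26],-.71)"
```

```text
time_s: 17.97
ee_pos: [0.5916, 0.2262, 0.282]
tcp_rot: [0.998, -0.056, 0.004, -0.001]
force: [0.7, 0.1, -1.8]
width: 0.018
finger_force: 30.0
d [-0.0739  0.4723  0.0201] |d| 0.478 yawx -0.111 q [ 0.28  0.27  1.06 -0.    1.81  1.96] t 17.97
tilt [ 0.0082  0.002  -1.    ] rz 0.5987822943662675
```

To row units: 0.0394 m / 0.4 = 0.0985, -0.0062 m / 0.4 = -0.0155.

```bash

python3 shift.py '[{"dx":-0.0155,"dy":0.0985,"dz":0.003},{"dx":-0.0155,"dy":0.0985,"dz":0.003},{"dx":-0.0155,"dy":0.0985,"dz":0.003},{"dx":-0.0155,"dy":0.0985,"dz":0.003},{"dx":-0.0155,"dy":0.0985,"dz":0.003},{"dx":-0.0155,"dy":0.0985,"dz":0.003},{"dx":-0.0155,"dy":0.0985,"dz":0.003},{"dx":-0.0155,"dy":0.0985,"dz":0.003},{"dx":-0.0155,"dy":0.0985,"dz":0.003},{"dx":-0.0155,"dy":0.0985,"dz":0.003},{"dx":-0.0155,"dy":0.0985,"dz":0.003},{"dx":-0.0155,"dy":0.0985,"dz":0.003}]'
python3 shift.py '[{"az":0.1146},{"az":0.1146},{"az":0.1146},{"az":0.1146},{"az":0.1146},{},{},{}]'
python3 - <<'E'
from h import *
im=avg("top",6);case=[.5727,.15703,-.07715];out=[]
delta([.4659,-.2350,.1091],-.71)
u=np.linspace(-.03,.03,300); gx,gy=np.meshgrid(-u,-u,indexing="ij")
for y in(.07,-.07):
    m=proj(place(case,np.c_[gx.ravel()+.012,gy.ravel()+y,np.full(gx.size,.061)])).reshape(300,300,2).astype(np.float32)
    p=cv2.remap(im.astype(np.float32),m[...,0],m[...,1],cv2.INTER_CUBIC).mean(2)
    out.append(np.uint8(np.clip((p-90)*255/130,0,255)))
cv2.imwrite("pics/heads2.png",np.hstack(out))
E
```

```text
time_s: 18.97
ee_pos: [0.4625, -0.237, 0.2607]
tcp_rot: [0.998, -0.055, -0.002, -0.001]
force: [1.0, -0.6, -1.8]
width: 0.018
finger_force: 30.0
time_s: 19.63
ee_pos: [0.4639, -0.2354, 0.2618]
tcp_rot: [0.938, -0.347, -0.001, -0.0]
force: [1.4, 0.3, -0.8]
width: 0.0176
finger_force: 30.0
d [ 0.0008 -0.0015  0.1539] |d| 0.154 yawx -0.71 q [-0.58  0.02  1.37  0.    1.75  1.7 ] t 19.93
tilt [ 1.e-04  1.e-04 -1.e+00] rz 0.0004045180453700059
```

View pics/heads2.png

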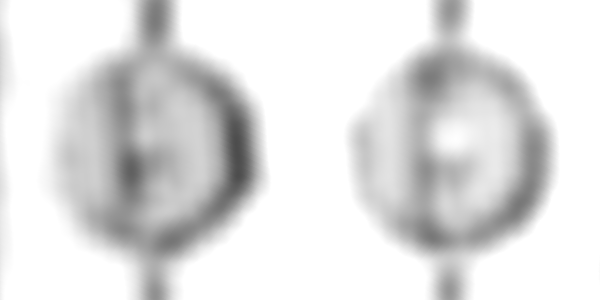

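Both slots are vertical now, in line with the marks. Lowering the driver into the hole.

To row units: 0.03 m / 0.4 = 0.075, 0.02 m / 0.4 = 0.05.

```bash

python3 shift.py '[{"dx":0.002,"dy":-0.0038,"dz":0.075},{"dz":0.075},{"dz":0.075},{"dz":0.075},{"dz":0.05},{"dz":0.025},{"dz":0.005},{},{}]'
python3 shift.py '[{},{},{},{}]' .045
python3 shift.py '[{"dz":-0.05},{"dz":-0.1},{"dz":-0.1},{"dz":-0.1},{},{}]'
python3 -c "from h import *; delta([.524,.1358,.15],-.077)"
```

```text
time_s: 20.68
ee_pos: [0.4667, -0.2356, 0.1125]
tcp_rot: [0.938, -0.348, 0.001, 0.0]
force: [0.6, 0.4, -2.1]
width: 0.0176
finger_force: 30.0
time_s: 21.02
ee_pos: [0.4663, -0.2353, 0.112]
tcp_rot: [0.938, -0.348, 0.001, 0.0]
force: [-0.3, 0.2, 0.5]
width: 0.0409
finger_force: 0.0
time_s: 21.52
ee_pos: [0.4672, -0.2359, 0.2551]
tcp_rot: [0.938, -0.348, 0.004, 0.001]
force: [-0.4, -1.2, 0.4]
width: 0.0452
finger_force: 0.0
d [-0.2001 -0.3187  0.1039] |d| 0.39 yawx -0.71 q [-0.58  0.02  1.39  0.    1.73  1.71] t 21.52
tilt [ 0.0069 -0.0044 -1.    ] rz -0.6331680158942525
```

To row units: -0.0311 m / 0.4 = -0.0778, -0.0195 m / 0.4 = -0.0488.

```bash

python3 shift.py '[{"dx":-0.0488,"dy":-0.0778},{"dx":-0.0488,"dy":-0.0778},{"dx":-0.0488,"dy":-0.0778},{"dx":-0.0488,"dy":-0.0778},{"dx":-0.0488,"dy":-0.0778},{"dx":-0.0488,"dy":-0.0778},{"dx":-0.0488,"dy":-0.0778},{"dx":-0.0488,"dy":-0.0778},{"dx":-0.0488,"dy":-0.0778},{"dx":-0.0488,"dy":-0.0778}]' 0
python3 shift.py '[{"dz":0.075,"az":-0.1146},{"dz":0.075,"az":-0.1146},{"dz":0.075,"az":-0.1146},{"az":-0.1146},{"az":-0.1146},{"az":-0.0315},{},{}]'
python3 - <<'E'
from h import *
delta([.5222,.1268,.076],-.077)
im=cam.read_camera("top"); a=cv2.resize(im[215:270,297:377],None,fx=5,fy=5,interpolation=3)
b=cv2.resize(cam.read_camera("scene")[215:310,140:240],None,fx=3,fy=3,interpolation=3)[:275]
cv2.imwrite("pics/st2.png",np.hstack([a,b])[:,:,::-1])
E
```

```text
time_s: 22.35
ee_pos: [0.5198, 0.1296, 0.2488]
tcp_rot: [0.938, -0.348, -0.002, 0.001]
force: [-0.3, -0.8, -0.6]
width: 0.0003
finger_force: 0.0
time_s: 23.02
ee_pos: [0.5199, 0.1278, 0.1594]
tcp_rot: [0.999, -0.039, -0.001, 0.0]
force: [0.3, -0.7, 0.7]
width: 0.0003
finger_force: 0.0
d [0.0026 0.0007 0.0834] |d| 0.083 yawx -0.078 q [0.14 0.08 1.51 0.   1.55 1.78] t 23.02
tilt [-3.e-03 -3.e-04 -1.e+00] rz -0.0013282479747507292
```

View pics/st2.png

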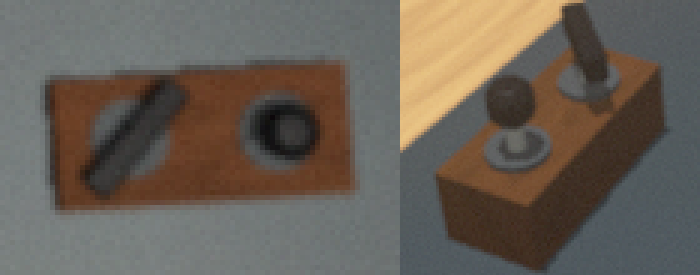

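The driver is seated in its hole with the collar on the stand's top, and the nut driver hasn't moved. Now I'll lower the closed fingers beside the switch ridge and push along case +y, which is tool -y.

To row units: 0.03 m / 0.4 = 0.075, 0.015 m / 0.4 = 0.0375.

```bash

python3 shift.py '[{"dx":0.0065,"dy":0.0018,"dz":0.075},{"dz":0.075},{"dz":0.0375},{"dz":0.015},{"dz":0.005},{},{}]'
python3 shift.py '[{"dy":-0.01},{"dy":-0.01},{"dy":-0.01},{"dy":-0.0075},{}]'
python3 shift.py '[{"dy":-0.0075},{"dy":-0.0075},{}]'
python3 -c "from h import *; delta([.52445,.1547,.076],-.077)"
```

```text
time_s: 23.7
ee_pos: [0.5244, 0.1272, 0.0797]
tcp_rot: [0.999, -0.039, 0.001, -0.0]
force: [0.9, -1.4, -0.4]
width: 0.0005
finger_force: 0.0
time_s: 24.12
ee_pos: [0.5247, 0.1428, 0.0785]
tcp_rot: [0.999, -0.038, 0.0, -0.0]
force: [-0.7, 0.2, 0.1]
width: 0.0005
finger_force: 0.0
time_s: 24.37
ee_pos: [0.5251, 0.1483, 0.0783]
tcp_rot: [0.999, -0.038, 0.0, -0.0]
force: [-0.0, -0.3, 0.8]
width: 0.0007
finger_force: 0.6
d [-0.0012 -0.0064  0.0023] |d| 0.007 yawx -0.077 q [0.17 0.15 1.6  0.   1.39 1.82] t 24.37
tilt [ 5.e-04  1.e-04 -1.e+00] rz 3.9754801592628564e-05
```

To row units: -0.002 m / 0.4 = -0.005.

```bash

python3 shift.py '[{"dy":-0.005},{"dy":-0.005},{}]'
python3 shift.py '[{"dy":-0.005},{"dy":-0.005},{}]'
python3 -c "from h import *; delta([.52445,.1547,.076],-.077)
s=cam.read_camera('scene');p=proj([[.524,.155,.06]],'scene')[0].astype(int);print(p);cv2.imwrite('pics/sw.png',cv2.resize(s[p[1]-35:p[1]+40,p[0]-50:p[0]+50],None,fx=7,fy=7,interpolation=3)[:,:,::-1])"
```

```text
time_s: 24.62
ee_pos: [0.5254, 0.1525, 0.0782]
tcp_rot: [0.999, -0.039, 0.0, -0.0]
force: [0.2, -0.8, 1.1]
width: 0.0002
finger_force: 0.3
time_s: 24.87
ee_pos: [0.5254, 0.1565, 0.0779]
tcp_rot: [0.999, -0.038, -0.0, -0.0]
force: [0.4, 0.5, -0.4]
width: 0.0004
finger_force: 0.0
d [-0.0008  0.0018  0.0019] |d| 0.003 yawx -0.077 q [0.19 0.16 1.59 0.   1.39 1.83] t 24.87
tilt [-3.e-04  7.e-04 -1.e+00] rz 8.778413344065483e-05
[295 178]
```

View pics/sw.png

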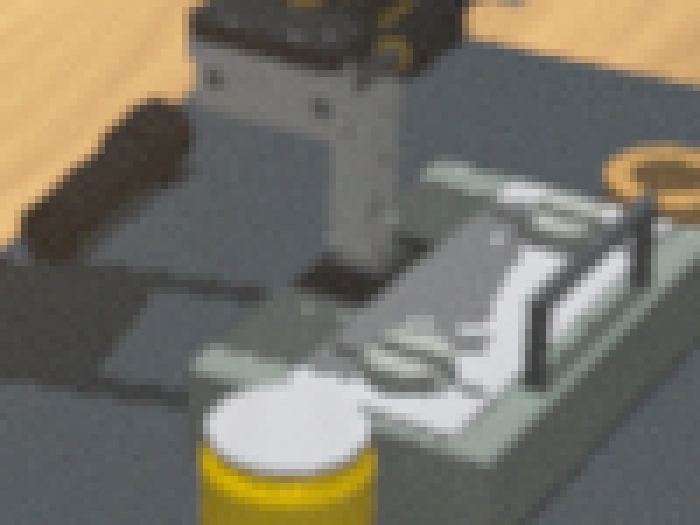

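The near end of the recess is now empty, so the ridge has moved over and is hidden behind the fingers. I'll nudge until I feel the end, then lift and check.

To row units: -0.0015 m / 0.4 = -0.0038.

```bash

python3 shift.py '[{"dy":-0.0038},{},{}]'
python3 shift.py '[{"dy":0.025},{"dy":0.0125,"dz":-0.0125},{"dz":-0.075},{"dz":-0.1},{"dz":-0.1},{"dy":0.1,"dz":-0.1},{"dy":0.1},{"dy":0.1},{"dx":-0.1},{"dx":-0.1},{"dx":-0.1},{}]'
python3 - <<'E'
from h import *
delta([.3,0,.25],0)
im=cam.read_camera("top"); a=cv2.resize(im[110:270,110:390],None,fx=2.8,fy=2.8,interpolation=3)
b=cv2.resize(im[190:245,155:240],(784,507),interpolation=3)[150:300]
cv2.imwrite("pics/end.png",np.vstack([a,b[:, :a.shape[1]]])[:,:,::-1])
E
```

```text
time_s: 25.17
ee_pos: [0.5255, 0.1575, 0.0779]
tcp_rot: [0.999, -0.039, -0.0, -0.0]
force: [0.9, 0.1, 0.8]
width: 0.0006
finger_force: 0.0
time_s: 26.17
ee_pos: [0.3904, 0.0423, 0.2223]
tcp_rot: [0.999, -0.039, -0.001, -0.0]
force: [1.4, 0.4, 0.4]
width: 0.0002
finger_force: 0.0
d [-0.0869  0.0492 -0.0275] |d| 0.104 yawx -0.078 q [-0.04 -0.27  1.71  0.    1.7   1.61] t 26.17
tilt [-2.7e-03  3.0e-04 -1.0e+00] rz -0.0781581901536459
```

View pics/end.png

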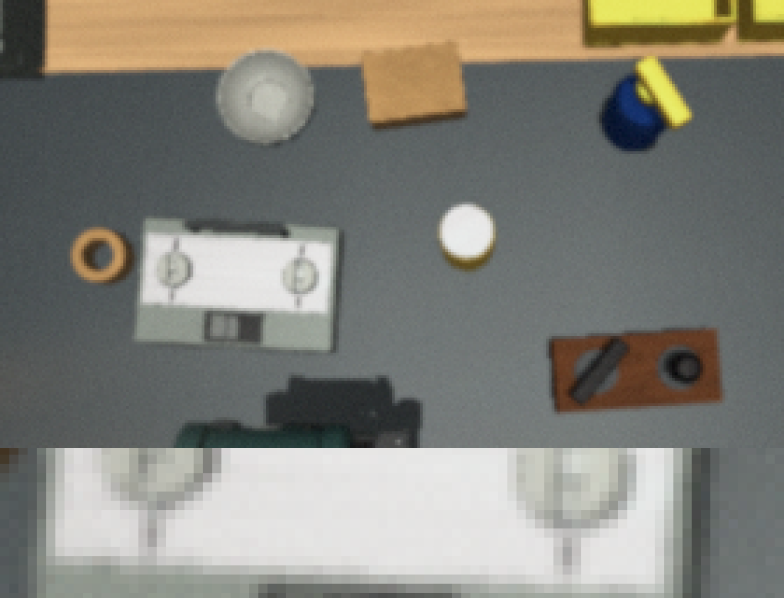

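The slider now sits against the +y end. The dark gap is about 7.9 px, mirroring the 7.7 px gap at the start. Both slots line up with their marks, the driver is in the stand, and nothing else has moved.

```bash
python3 -c "from station import r, cam, job_done; print(job_done())"
```

```text
the job is handed in; nothing more can be done
None
```

The job is handed in at about 26 s: both screws are locked at their stops with slots on the black marks, the switch was then pushed fully across, and the driver is back in the stand.

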